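# Nudge the hinge-drilling template onto its pins and lock it with the turn button

## Task

The aluminium drilling template is riding on the two locating pins of the hinge-boring jig. With the fingertips, nudge it sideways until both of its holes drop over the pins and it lies flat and fully down on the jig, then push the wooden turn button round until it points straight across the template to hold it down. Push and press only, pick nothing up, and leave the hinges, the pencil and the screwdriver where they lie.

Things in the scene. Friction and masses are not known exactly. Their poses are not given: they have to be found in the camera images.
- jig: Fixed wooden hinge-boring jig, bed 230 mm (x) by 280 mm (y), top 24 mm above the bench; a pale door stile lies flush in it, sticking out 30 mm at both sides. Origin: centre of the bed at bench level; x points away from the robot, y left (yaw within 0.22 rad). The template's seat: level on the bed, centre at x = -30, y = 0 mm, axes along the jig's, pencilled corner marks 2.5 mm outside it.
- pin_left (a point): tip of the left (+y) of two fixed vertical steel pins, at jig x = -5, y = +55 mm. Pins are 10 mm thick and stand 12 mm above the bed: straight for 6.5 mm, then a bullet nose narrowing to 4 mm at the tip
- pin_right (a point): tip of the right (-y) pin, the same, at jig x = -5, y = -55 mm, 36 mm above the bench
- template: Loose aluminium plate, 130 mm (x) by 180 mm (y) by 6 mm, about 0.35 kg, with a 35 mm opening at x = -15, y = 0. Origin: centre of its underside. It starts riding on both pin tips, front (-x) edge on the bed, far edge up (about 6 degrees), 12 to 22 mm from its seat towards the robot (jig -x), up to 20 mm to either side, turned up to 0.12 rad. Its sides are free to push.
- hole_left (a point): centre, at the underside, of the left 12 mm locating hole, at template x = +25, y = +55 mm; belongs on the left pin; 24 mm above the bench when seated
- hole_right (a point): the same for the right hole, at template x = +25, y = -55 mm; belongs on the right pin
- turn_button (a joint): Wooden bar 28 mm wide, 12 mm thick, swinging on a vertical screw behind the template; underside 32 mm above the bench: passes 2 mm over the seated template, is stopped by a raised one. 0 = points to jig +y (left), pi/2 = to jig -x, straight across the template; grows anticlockwise from above. Starts at -0.6 to 0.1, range -0.8 to 2.4, stays where left (friction 0.06 N m).
- button_pivot (a point): top of the turn button's screw axis, at x = +65, y = 0 in the jig's frame, 44 mm above the bench
- button_tip (a point): far end of the turn button, 80 mm from its screw axis, 38 mm above the bench
- hinge_on_jig: loose metal cabinet hinge, 56 x 84 x 22 mm, lying on the jig's far right corner, clear of the template's seat; origin under its centre; leave alone
- hinge_beside: loose metal cabinet hinge, 56 x 84 x 22 mm, lying on the bench to the left of the jig; origin under its centre; leave alone
- pencil: loose flat carpenter's pencil, 161 x 15 x 9 mm, on the bench in front of the jig; origin under its centre; leave alone
- screwdriver: loose screwdriver, 228 x 31 x 31 mm, on the bench to the right of the jig; origin under its centre; leave alone
Things that resemble listed ones, but are neither listed nor needed, are in the scene too. There is more than one size of the template; the job needs the larger.

How it is judged:
By the outcome, as a careful person would: the job done as asked, in the order asked, and still so for the second after the job is handed in, with the robot touching nothing.
It also fails if it takes over 72 s, if anything falls off the work surface, if the arm or the gripper's body presses on something with over 40 N, if the wrist force passes 120 N, or if a joint passes its speed limit or range.

## Robot

A 6-joint arm with a two-finger parallel gripper is mounted at the origin on a cart in front of the work surface, level with it; the furniture and walls round the work are solid. World frame = base frame: x ahead of the robot, y to its left, z up, the work surface at z = 0. Lengths are in m, angles in rad, forces in N, time in s.
With the tool pointing down it reaches from about 0.4 to 0.925 m from the base axis. Payload 3.4 kg.
Tool frame: the origin (TCP) lies midway between the tips of the shut fingers; the grasp point (between the pads) lies 19 mm behind it (robot.tcp_to_grasp is the distance from the TCP to the grasp point, in m); z points along the fingers, y is the line along which they close (so a half turn about z gives the same grasp; the last joint's range is limited). The gripper opens to 85 mm and grips with 20 to 120 N. Pads are 22 mm wide; open, the fingers measure 114 mm over their backs; the gripper's body (76 mm by 85 mm) begins 54 mm behind the grasp point. The pads swing forward as they close: fully open they stand 13 mm farther back than shut.
Start: joints at [1.081, 0.307, 1.506, -0, 1.328, -0.073], TCP at [0.233, 0.526, 0.231] pointing down, gripper open.
Joint ranges: [-3.12, 3.12], [-1.05, 2.28], [0.14, 2.33], [-1.42, 4.57], [0.1, 2.73], [-2.68, 2.68]. Speed limits (rad/s): [2.57, 2.57, 3.14, 3.14, 3.14, 3.14].

## Interface

Orientations are given as a 3x3 rotation matrix whose columns are the frame's x, y, z axes.
In Python, from plant import robot gives the robot as it stands. The module is installed in compiled form; this text tells all that it offers.
- The arm moves only by the shell command python3 -m inch 'ROWS' [FORCE]. ROWS is a JSON object of lists of equal length, an entry for each row: "grip": the opening, from -1 (shut) to 1 (fully open); "xyz": the shift along the tool's x, y, z in units of 40 mm (1.0 is 40 mm), a list of three; "spin": the turn about the tool's z in units of 6 degrees (1.0 is 6 degrees). In form: {"grip": [grip, ...], "xyz": [[tx, ty, tz], ...], "spin": [spin, ...]}. A call has 1 to 12 rows; each row is the pose to reach, as a shift and turn from the pose commanded when the call began, along the tool's axes at that moment; what a row does not reach only later rows make up. A row lasts 1/12 s, in which the tool goes at most 41.7 mm and 7.16 degrees, less where a joint would pass 70% of its speed; a pose out of reach is approached as far as the arm can. A call with a gripper value outside its range is refused whole. The fingers move at their own pace and stop on an object; FORCE is the grip in N (left out, the last holds). Time passes only in rows, so rows that repeat a pose let the fingers close. It gives the time, the measured TCP pose, the force, the opening and the grip force at its end, in the units of the state.
- robot.read_state(): the state, without advancing time (a new reading comes with each control period).
- robot.grab_frame(name): name is "scene" or "side" or "wrist"; returns a dict with "img" (384x512x3 uint8, red, green, blue), "z_map" (384x512 float32, m along the optical axis (not along the pixel's ray), 0 where there is no reading), "fov_y" (degrees; the focal length in pixels is half the picture's height over the tangent of half this angle, whatever the lens; pixels are square), "cx", "cy" (the principal point, pixels), "k1" (the pictures are not rectified: a ray, as slopes to the right and down, at radius r is drawn at 1 + k1 r^2 times it, then the intrinsics apply), "R" (3x3) and "t" (3): a world point X has camera coordinates R X + t. Camera axes: x right, y down, z forward; pixel columns grow to the right and rows downward; lengths in m; the calibration is good to about 2 mm. A picture is of the moment at which its call begins.
- robot.sign_off(): hands the job in; it is judged then, once.
The state is a dict: "time_s": time; "joints": joint angles; "joint_velocities": joint speeds; "effort": joint torques, N m; "eef_pos": TCP position; "eef_rot": TCP orientation; "wrist_force": force on the tool from outside, world axes, zero at the start; "ft_torque": the same for the moment, N m; "grip_width": opening from 0.0 (shut) to 1.0 (fully open); "grasp_force": force on a finger pad.
Only numpy, scipy, OpenCV 4.12 (cv2) and the standard library are available. Lean on these libraries where they do the work, as an engineer would, in place of code of your own. Each camera call takes 0.05 s, during which the arm holds its last target. There are 200 camera calls.

## Working session

There is one attempt and no reset: what is moved stays moved. The work goes in short steps, Python scripts to look and compute and a shell command to move; the robot and the scene stay as the last step left them, time stands still between calls to the robot, and variables do not carry over. Pictures are saved under pics/ and viewed, at most 10 in all, crops included, and the job is handed in when it is done.

```bash
mkdir -p pics
cat > h.py <<'E'
import numpy as np, cv2
from plant import robot
def grab(n):
    f=robot.grab_frame(n); np.savez('last_'+n+'.npz',**f); return f
def load(n): return dict(np.load('last_'+n+'.npz'))
def intr(f):
    F=192/np.tan(np.radians(float(f['fov_y']))/2); return F,float(f['cx']),float(f['cy']),float(f['k1'])
def ray(f,u,v):
    F,cx,cy,k=intr(f); d=np.array([(u-cx)/F,(v-cy)/F]); s=d.copy()
    for _ in range(20): s=d/(1+k*(s@s))
    return np.array([s[0],s[1],1.])
def onz(f,u,v,z):
    R=f['R'];c=-R.T@f['t'];d=R.T@ray(f,u,v); return c+d*(z-c[2])/d[2]
def dep(f,u,v):
    zz=f['z_map'][int(round(v)),int(round(u))]; return f['R'].T@(ray(f,u,v)*zz-f['t'])
def proj(f,X):
    F,cx,cy,k=intr(f); p=f['R']@np.array(X)+f['t']; s=p[:2]/p[2]; s=s*(1+k*(s@s)); return s*F+[cx,cy]
def save(f,name,box=None,sc=1):
    im=f['img'][:,:,::-1]
    if box: x0,y0,x1,y1=box; im=im[y0:y1,x0:x1]
    cv2.imwrite('pics/'+name,cv2.resize(im,None,fx=sc,fy=sc,interpolation=cv2.INTER_CUBIC))
E
python3 - <<'E'
from h import *
a=grab('scene');b=grab('side')
im=np.vstack([a['img'],b['img']])[:,:,::-1]
cv2.imwrite('pics/a.png',cv2.resize(a['img'][:,:,::-1],(800,600)))
cv2.imwrite('pics/b.png',cv2.resize(b['img'][:,:,::-1],(800,600)))
for f in(a,b): print(-f['R'].T@f['t'],f['fov_y'],f['k1'])
print(robot.read_state())
E
```

```text
[ 0.01011131 -0.30292785  0.78707644] 52.55278898739549 -0.11137870404124493
[ 0.08086527 -0.75094484  0.45200217] 47.16816349570063 0.054022445173974046
{'time_s': 0.1, 'joints': array([ 1.08050743e+00,  3.07505371e-01,  1.50752425e+00,  2.16209192e-05,
        1.32843574e+00, -7.35263472e-02]), 'joint_velocities': array([-0.00095996, -0.0011593 , -0.00468769, -0.00132842, -0.00085223,
       -0.00160544]), 'effort': array([ 1.04328883e-03, -4.58531892e+01, -2.52608925e+01,  3.97195561e-05,
        5.64523929e-03, -4.34523201e-05]), 'eef_pos': array([0.23249406, 0.52521431, 0.23047604]), 'eef_rot': array([[-9.14402077e-01,  4.04806164e-01, -9.00339901e-04],
       [ 4.04807134e-01,  9.14400616e-01, -1.64221614e-03],
       [ 1.58492144e-04, -1.86610987e-03, -9.99998246e-01]]), 'wrist_force': array([-0.36218969, -0.13897236,  0.92341866]), 'ft_torque': array([ 0.0085444 , -0.00097098,  0.02949499]), 'grasp_force': 0.0, 'grip_width': 0.999959818180536}
```

View pics/a.png

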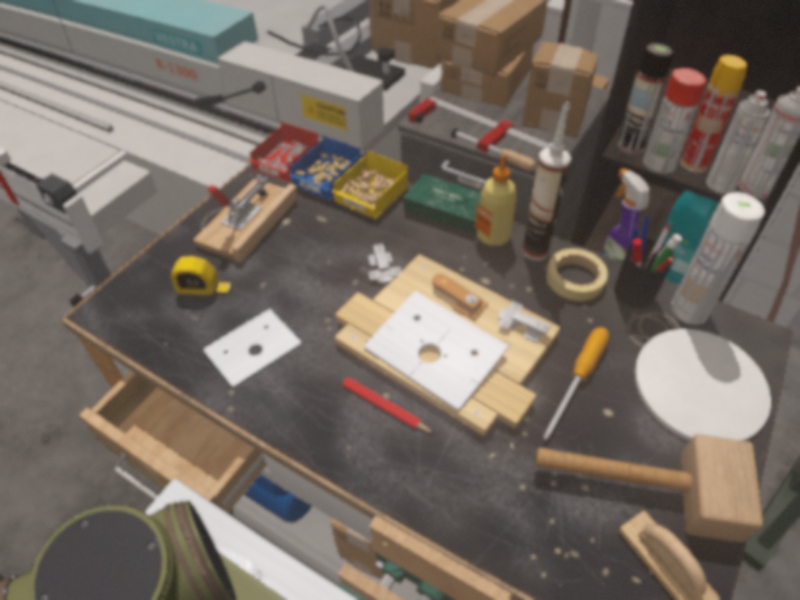

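View pics/b.png

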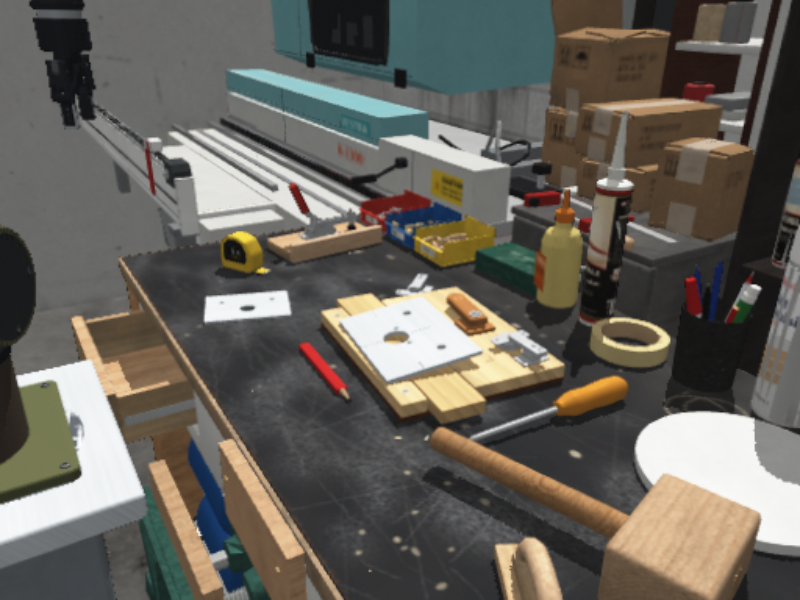

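The scene picture shows two plates: one on the jig at about (437,350), and a smaller one flat on the bench at about (252,347). The one on the jig is larger and rides on the pins, so it is the template. The turn button is at (458,295), with hinges at (525,322) and (382,265), the pencil at (387,405) and the screwdriver at (577,380). Next I'll confirm this in an enlarged crop.

Run:
```python
from h import *
a=load('scene');b=load('side')
save(a,'c.png',(205,155,365,280),5)
save(b,'d.png',(200,175,370,275),4.7)
```

```text
(no output)
```

View pics/c.png

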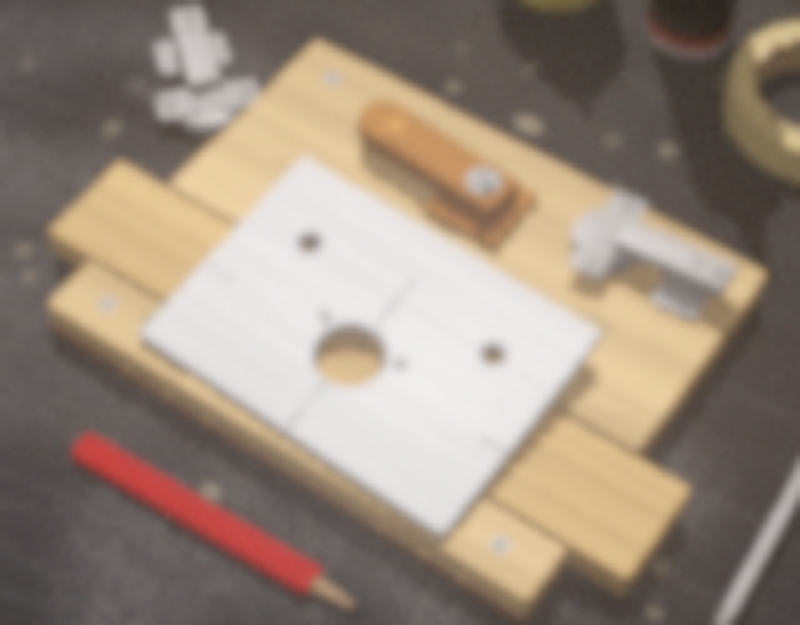

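View pics/d.png

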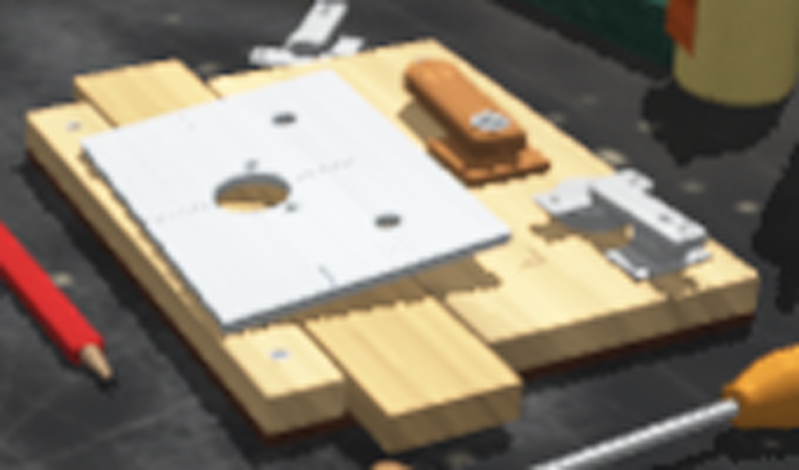

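The crops confirm it. The jig plate has two holes, at c(309,242) and c(492,353), and its far edge is raised. The button's pivot is at c(485,181) and its tip at c(375,115). Now I'll fit the poses from both views.

```bash
cat > fit.py <<'E'
from h import *
from scipy.optimize import least_squares
from scipy.spatial.transform import Rotation as Ro
C=lambda p:(p[0]/5+205,p[1]/5+155)
D=lambda p:(p[0]/4.7+200,p[1]/4.7+175)
a=load('scene');b=load('side')
J={(.115,.14,.024):((318,40),(432,42)),(.115,-.14,.024):((768,272),(757,275)),(-.115,-.14,.024):((522,600),(265,400)),(-.115,.14,.024):((50,300),(28,112)),(.065,0,.044):((485,181),(490,122))}
def mats(q): 
    return Ro.from_euler('z',q[2]).as_matrix(),np.array([q[0],q[1],0])
def rj(q):
    R,t=mats(q);o=[]
    for P,(c,d) in J.items():
        X=R@P+t; o+=list(proj(a,X)-C(c))+list(proj(b,X)-D(d))
    return np.array(o)
s=least_squares(rj,[.6,0,0],loss='soft_l1'); q=s.x; print('jig',q,np.round(rj(q),1))
R,t=mats(q)
h=.006
T={(.065,.09,h):((302,157),(335,70)),(.065,-.09,h):((600,333),(510,237)),(-.065,-.09,h):((445,533),(225,322)),(-.065,.09,h):((143,335),(85,150)),(.025,.055,h):((309,242),(285,119)),(.025,-.055,h):((492,353),(388,221))}
def rt(p):
    o=[];Rt=Ro.from_euler('ZYX',p[3:]).as_matrix()
    for P,(c,d) in T.items():
        X=R@(Rt@P+p[:3])+t; o+=list(proj(a,X)-C(c))+list(proj(b,X)-D(d))
    return np.array(o)
s=least_squares(rt,[-.045,0,.03,0,-.1,0],loss='soft_l1');p=s.x
print('template in jig',p,np.round(rt(p),1))
Rt=Ro.from_euler('ZYX',p[3:]).as_matrix()
for P in list(T): print(P,Rt@(P[0],P[1],0)+p[:3])
# button angle
for f,px in((a,C((375,115))),(b,D((430,70)))):
    w=onz(f,*px,.044)-(R@[.065,0,.044]+t); w=R.T@w; print('btn',np.arctan2(w[1],w[0])-np.pi/2,np.hypot(*w[:2]))
E
python3 fit.py
```

```text
jig [ 0.55576589 -0.05511301 -0.10650121] [ 0.1 -0.4  0.6 -1.   0.2  0.3  0.9 -0.1  0.7  0.4 -0.2 -0.9 -0.8  0.1
 -0.9 -0.3 -0.1  0.2 -0.1 -0. ]
template in jig [-0.04132996 -0.00371083  0.02869445 -0.03389284 -0.12884558 -0.00822453] [ 0.5 -0.  -0.6  0.4  0.2 -0.4  0.4 -1.3 -0.7  0.  -0.   0.7 -0.5 -0.2
 -0.5 -1.   0.3  0.1  0.2  0.6  0.1  0.1  0.2  0.3]
(0.065, 0.09, 0.006) [0.02623894 0.08404687 0.03631219]
(0.065, -0.09, 0.006) [ 0.0199495  -0.09583723  0.03778032]
(-0.065, -0.09, 0.006) [-0.10889887 -0.09146852  0.0210767 ]
(-0.065, 0.09, 0.006) [-0.10260943  0.08841558  0.01960857]
(0.025, 0.055, 0.006) [-0.01462966  0.05041362  0.03145809]
(0.025, -0.055, 0.006) [-0.0184732  -0.05951555  0.03235527]
btn -0.06917539292707531 0.07132523046446464
btn -0.05851327284752483 0.06352443323203444
```

```bash
cat > go.py <<'E'
# usage: go.py jx jy z yawdeg  (yaw of tool y relative to jig y)  -> rows units
import sys
from h import *
q=np.array([0.55577,-0.05511,-0.1065])
c,s=np.cos(q[2]),np.sin(q[2]);RJ=np.array([[c,-s,0],[s,c,0],[0,0,1]]);tJ=np.array([q[0],q[1],0])
def state():
    st=robot.read_state();R=st['eef_rot'];p=RJ.T@(st['eef_pos']-tJ)
    ang=np.degrees(np.arctan2(R[1,1],R[0,1])-q[2])-90
    return st,R,p,ang
if __name__=='__main__':
    st,R,p,ang=state()
    print('t',st['time_s'],'jig xyz',np.round(p*1e3,1),'ang',round(ang,2),'F jig',np.round(RJ.T@st['wrist_force'],1),'grip',round(st['grip_width'],2))
    for arg in sys.argv[1:]:
        x,y,z,w=map(float,arg.split(','))
        d=R.T@(RJ@[x/1e3,y/1e3,z/1e3]+tJ-st['eef_pos'])/.04
        dw=(w-ang+180)%360-180
        print(arg,np.round(d,3),'spin',round(-dw/6,3))
E
python3 go.py=1 2>/dev/null; python3 go.py -- 2>/dev/null
python3 - <<'E'
import sys;sys.argv=['go.py','-20,150,200,0','-135,-4,100,0','-135,-4,14,0']
exec(open('go.py').read())
E
```

```text
t 0.1 jig xyz [-383.1  542.7  230.5] ang -17.78 F jig [-0.3 -0.2  0.9] grip 1.0
t 0.1 jig xyz [-383.1  542.7  230.5] ang -17.78 F jig [-0.3 -0.2  0.9] grip 1.0
-20,150,200,0 [-11.642  -6.575   0.772] spin -2.963
-135,-4,100,0 [-10.08  -11.114   3.281] spin -2.963
-135,-4,14,0 [-10.081 -11.11    5.431] spin -2.963
```

```bash
python3 -m inch '{"grip":[1,1,1,1,1,1,1,1,1,1,1,1],"xyz":[[-1,-0.5,0],[-2,-1.1,0],[-3,-1.7,0],[-4,-2.2,0],[-4.9,-2.8,0],[-5.8,-3.3,0],[-6.7,-3.8,0.2],[-7.6,-4.3,0.4],[-8.5,-4.8,0.6],[-9.4,-5.3,0.7],[-10.3,-5.8,0.77],[-11,-6.2,0.77]],"spin":[-0.3,-0.6,-0.9,-1.2,-1.5,-1.8,-2.1,-2.4,-2.7,-2.96,-2.96,-2.96]}'; python3 go.py " -135,-4,100,0" " -135,-4,15,0"
```

```text
time_s: 1.1
eef_pos: [0.5304, 0.1249, 0.1997]
eef_rot: [[-0.994, 0.107, -0.002], [0.107, 0.994, -0.0], [0.002, -0.0, -1.0]]
wrist_force: [0.3, -0.4, -1.6]
grip_width: 1.0
grasp_force: 0.0
t 1.1 jig xyz [-44.4 176.3 199.7] ang -0.03 F jig [ 0.3 -0.3 -1.6] grip 1.0
 -135,-4,100,0 [ 2.258 -4.507  2.497] spin -0.004
 -135,-4,15,0 [ 2.254 -4.507  4.622] spin -0.004
```

```bash
python3 -m inch '{"grip":[1,1,1,1,1,1,1,1,1,1,1,1],"xyz":[[0.5,-0.8,0.2],[1,-1.6,0.5],[1.5,-2.4,0.9],[2,-3.2,1.3],[2.2,-4,1.8],[2.25,-4.5,2.3],[2.25,-4.5,2.9],[2.25,-4.5,3.4],[2.25,-4.5,3.8],[2.25,-4.5,4.2],[2.25,-4.5,4.62],[2.25,-4.5,4.62]],"spin":[0,0,0,0,0,0,0,0,0,0,0,0]}'; python3 go.py " -120,-4,14,0" " -113,-4,14,0"
python3 - <<'E'
from h import *
b=grab('side');save(b,'e.png',(180,130,380,280),4);grab('wrist')
E
```

```text
time_s: 2.1
eef_pos: [0.4195, -0.0422, 0.0136]
eef_rot: [[-0.994, 0.107, -0.005], [0.107, 0.994, 0.001], [0.006, 0.001, -1.0]]
wrist_force: [-0.4, -0.2, -1.0]
grip_width: 0.999
grasp_force: 0.0
t 2.1 jig xyz [-136.9   -1.7   13.6] ang -0.04 F jig [-0.4 -0.3 -1. ] grip 1.0
 -120,-4,14,0 [-0.422 -0.058 -0.012] spin -0.006
 -113,-4,14,0 [-0.597 -0.058 -0.013] spin -0.006
```

View pics/e.png

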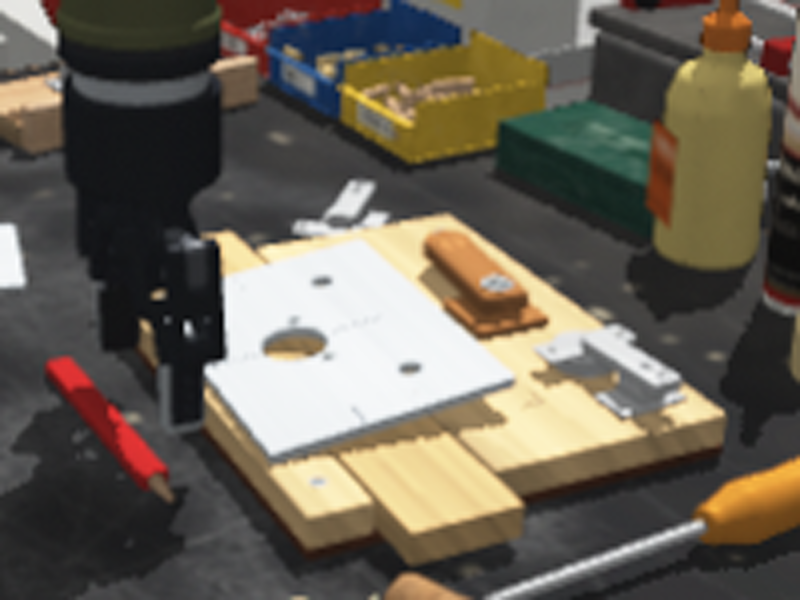

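The gripper is in front of the near edge. The right fingertip's bottom is at e(185,425), and the pencil is well clear. I'll check the tip height by projection.

Run:
```python
from h import *
from go import RJ,tJ
b=load('side')
for z in(.014,.020,.0266):
  print(z,[np.round((proj(b,RJ@[x,y,z]+tJ)-[180,130])*4) for x,y in((-.148,-.055),(-.126,-.055),(-.126,-.043),(-.148,-.043))])
```

```text
0.014 [array([168., 461.]), array([210., 452.]), array([201., 440.]), array([159., 450.])]
0.02 [array([167., 451.]), array([210., 441.]), array([201., 430.]), array([158., 439.])]
0.0266 [array([167., 439.]), array([210., 429.]), array([201., 418.]), array([158., 427.])]
```

```bash
python3 -m inch '{"grip":[1,1,1,1,1,1,1,1,1,1],"xyz":[[-0.1,-0.05,0.04],[-0.2,-0.05,0.04],[-0.3,-0.05,0.04],[-0.35,-0.05,0.04],[-0.4,-0.05,0.04],[-0.45,-0.05,0.04],[-0.5,-0.05,0.04],[-0.55,-0.05,0.04],[-0.58,-0.05,0.04],[-0.58,-0.05,0.04]],"spin":[0,0,0,0,0,0,0,0,0,0]}'; python3 go.py
python3 - <<'E'
from h import *
b=grab('side');a=grab('scene');w=grab('wrist')
im=np.hstack([cv2.resize(b['img'][160:280,190:350],(520,390),interpolation=cv2.INTER_CUBIC),cv2.resize(w['img'],(280,390))])
cv2.imwrite('pics/f.png',im[:,:,::-1])
E
```

```text
time_s: 3.03
eef_pos: [0.4392, -0.0464, 0.0142]
eef_rot: [[-0.994, 0.107, -0.009], [0.107, 0.994, 0.001], [0.009, 0.0, -1.0]]
wrist_force: [-9.8, -1.4, 12.0]
grip_width: 1.001
grasp_force: 7.2
t 3.0333 jig xyz [-116.8   -3.7   14.2] ang -0.04 F jig [-9.6 -2.4 12. ] grip 1.0
```

View pics/f.png

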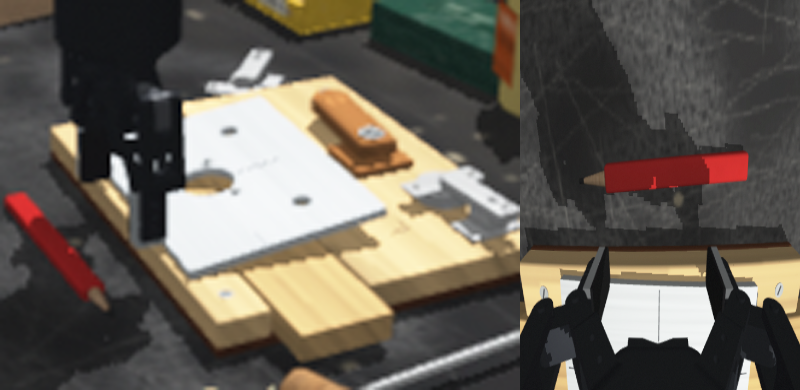

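Run:
```python
from h import *
from go import RJ,tJ
b=load('side');w=load('wrist')
m=lambda p:(p-[190,160])*3.25
for z in(.024,.0272,.030):
  print(z,[np.round(m(proj(b,RJ@[x,y,z]+tJ))) for x,y in((-.128,-.061),(-.106,-.061),(-.106,-.047))])
# near-edge estimate of plate from wrist image
print(w['R']@RJ, )
for y in(-.06,0,.06):print([np.round(proj(w,RJ@[x,y,z]+tJ)) for x,z in((-.115,.024),(-.10,.030),(-.11,.03))])
save(w,'g.png',(30,220,480,384),1.75)
```

```text
0.024 [array([139., 260.]), array([173., 253.]), array([164., 242.])]
0.0272 [array([139., 256.]), array([173., 248.]), array([164., 237.])]
0.03 [array([139., 251.]), array([173., 244.]), array([164., 233.])]
[[ 1.33402185e-03  9.99998564e-01  1.04470160e-03]
 [ 9.60769022e-01 -1.57143221e-03  2.77345304e-01]
 [ 2.77346547e-01  6.33732243e-04 -9.60769739e-01]]
[array([139., 258.]), array([138., 291.]), array([136., 273.])]
[array([260., 258.]), array([260., 292.]), array([261., 274.])]
[array([381., 257.]), array([382., 290.]), array([385., 272.])]
```

View pics/g.png

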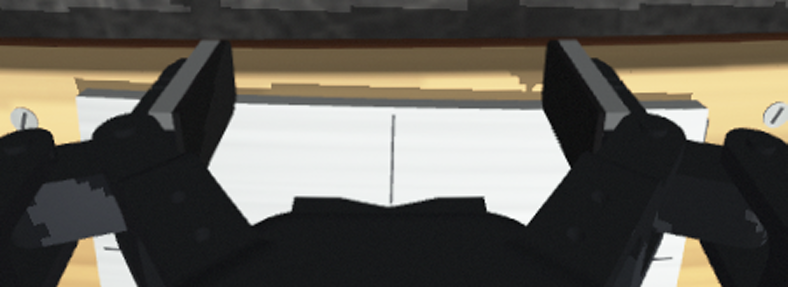

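The wrist crop shows the plate's near edge running from g(78,97) to g(706,107), so it has hardly moved. The 12 N upward force means the tips are pressing on the bed. I'll raise the tool slightly and push on.

```bash
python3 -m inch '{"grip":[1,1,1,1],"xyz":[[0.1,0,0],[0.1,0,-0.06],[0.1,0,-0.06],[0.1,0,-0.06]],"spin":[0,0,0,0]}'; python3 go.py;python3 -m inch '{"grip":[1,1,1,1,1,1,1,1],"xyz":[[-0.05,0,0],[-0.1,0,0],[-0.15,0,0],[-0.18,0,0],[-0.21,0,0],[-0.24,0,0],[-0.26,0,0],[-0.26,0,0]],"spin":[0,0,0,0,0,0,0,0]}'; python3 go.py
python3 - <<'E'
from h import *
w=grab('wrist');save(w,'i.png',(30,220,480,384),1.75)
E
```

```text
time_s: 3.52
eef_pos: [0.4416, -0.0467, 0.017]
eef_rot: [[-0.994, 0.107, 0.002], [0.107, 0.994, -0.0], [-0.002, -0.0, -1.0]]
wrist_force: [-0.1, -0.1, 0.6]
grip_width: 0.996
grasp_force: 0.0
t 3.5167 jig xyz [-114.4   -3.8   17. ] ang -0.02 F jig [-0.1 -0.1  0.6] grip 1.0
time_s: 4.18
eef_pos: [0.443, -0.0466, 0.0164]
eef_rot: [[-0.994, 0.106, -0.014], [0.106, 0.994, 0.002], [0.014, 0.0, -1.0]]
wrist_force: [-13.9, -0.4, 18.8]
grip_width: 0.997
grasp_force: 9.9
t 4.1833 jig xyz [-113.    -3.6   16.4] ang -0.01 F jig [-13.8  -1.9  18.8] grip 1.0
```

View pics/i.png

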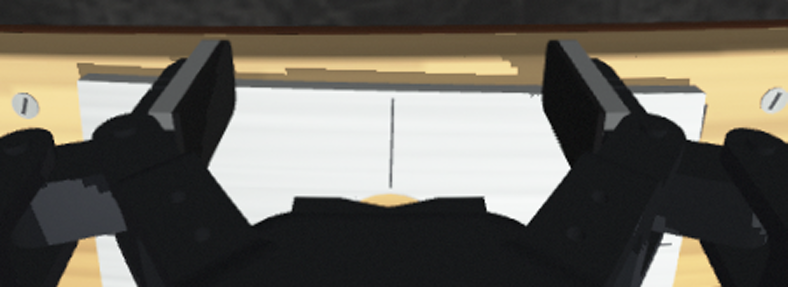

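The plate hasn't moved: its edge is still about 27 px from the jig's front edge. The tips are wedging over the plate's top edge because they're too high. I'll back off, touch the bed to find the true tip height, and push from just above it.

```bash
python3 -m inch '{"grip":[1,1,1,1,1],"xyz":[[0.2,0,0],[0.4,0,0],[0.46,0,0],[0.46,0,0],[0.46,0,0]],"spin":[0,0,0,0,0]}' >/dev/null; python3 go.py; for i in 1; do python3 -m inch '{"grip":[1,1,1,1,1],"xyz":[[0,0,0.04],[0,0,0.08],[0,0,0.12],[0,0,0.12],[0,0,0.12]],"spin":[0,0,0,0,0]}'>/dev/null; python3 go.py; done; python3 -m inch '{"grip":[1,1,1,1],"xyz":[[0,0,0.03],[0,0,0.06],[0,0,0.06],[0,0,0.06]],"spin":[0,0,0,0]}'>/dev/null; python3 go.py; python3 -m inch '{"grip":[1,1,1,1],"xyz":[[0,0,0.03],[0,0,0.06],[0,0,0.06],[0,0,0.06]],"spin":[0,0,0,0]}'>/dev/null; python3 go.py
```

```text
t 4.65 jig xyz [-122.9   -3.7   16.7] ang -0.02 F jig [ 1.3 -0.6 -0.2] grip 1.0
t 5.0667 jig xyz [-123.5   -3.7   11.7] ang -0.02 F jig [ 0.9 -0.3 -1.2] grip 1.0
t 5.4 jig xyz [-123.6   -3.7    9.4] ang -0.02 F jig [1.1 0.4 0.2] grip 1.0
t 5.7333 jig xyz [-123.2   -3.7    8.4] ang -0.03 F jig [-4.1 -0.2 16.8] grip 1.0
```

```bash
python3 -m inch '{"grip":[1,1,1,1,1,1,1,1,1,1],"xyz":[[0,0,-0.09],[0,0,-0.09],[-0.05,0,-0.09],[-0.1,0,-0.09],[-0.15,0,-0.09],[-0.2,0,-0.09],[-0.24,0,-0.09],[-0.27,0,-0.09],[-0.3,0,-0.09],[-0.3,0,-0.09]],"spin":[0,0,0,0,0,0,0,0,0,0]}'>/dev/null; python3 go.py
python3 - <<'E'
from h import *
from go import RJ,tJ
w=grab('wrist'); cv2.imwrite('pics/j.png',w['img'][:,:,::-1])
# plate near top edge: white->dark transitions in columns
g=cv2.cvtColor(w['img'],cv2.COLOR_RGB2HSV)
for u in (90,110,180,220,300,340,410,425):
    col=g[240:330,u]; r=np.where((col[:,1]<25)&(col[:,2]>180))[0]
    if len(r):
        v=240+r[0]; X=RJ.T@(onz(w,u,v,.030)-tJ); print(u,v,np.round(X*1e3,1))
E
```

```text
t 6.5667 jig xyz [-120.6   -3.6   10.4] ang 0.04 F jig [-15.1  -3.8  21.8] grip 1.0
90 287 [-107.8  -81.7   30. ]
180 291 [-106.7  -37.9   30. ]
220 292 [-106.3  -19.    30. ]
300 294 [-105.1   18.7   30. ]
340 294 [-104.8   37.9   30. ]
425 294 [-103.5   80.4   30. ]
```

Run:
```python
from h import *
from go import RJ,tJ
f=grab('side'); pts=[]
for v in range(150,285):
  for u in range(185,330):
    if f['z_map'][v,u]>0 and f['img'][v,u].max()<75:
      X=RJ.T@(dep(f,u,v)-tJ)*1e3
      if -175<X[0]<-80 and -80<X[1]<70 and 20<X[2]<110: pts.append(X)
P=np.array(pts)
for z in range(20,110,4):
  for nm,s in(('R',P[:,1]<-20),('L',P[:,1]>20)):
    Q=P[s&(P[:,2]>=z)&(P[:,2]<z+4)]
    if len(Q): print(z,nm,len(Q),'x',np.round([Q[:,0].min(),Q[:,0].max()],1),'y',np.round([Q[:,1].min(),Q[:,1].max()],1))
```

```text
20 R 3 x [-129.5 -126.1] y [-52.7 -50.7]
20 L 5 x [-126.8 -114.9] y [40.  44.6]
24 R 3 x [-132.3 -131.6] y [-51.1 -47.6]
24 L 15 x [-133.  -106.2] y [36.  53.7]
28 R 7 x [-133.1 -114.8] y [-58.8 -49.8]
28 L 21 x [-133.3 -111.1] y [38.  43.9]
32 R 12 x [-129.3 -116.4] y [-61.3 -54.2]
32 L 15 x [-133.3 -102.9] y [39.5 62. ]
36 R 17 x [-128.9 -115.4] y [-61.8 -54.4]
36 L 17 x [-133.4 -112.8] y [37.7 42.1]
40 R 13 x [-129.4 -116.1] y [-60.2 -56.6]
40 L 19 x [-132.6 -112.8] y [37.8 43.4]
44 R 16 x [-129.5 -115.7] y [-60.2 -54.8]
44 L 17 x [-133.9 -112.5] y [38.  43.3]
48 R 16 x [-129.7 -115.3] y [-60.6 -53.1]
48 L 12 x [-129.9 -115.2] y [38.1 42.4]
52 R 17 x [-129.1 -109.5] y [-60.1 -48.9]
52 L 17 x [-130.8 -113.7] y [38.  43.2]
56 R 13 x [-128.8 -115.5] y [-60.3 -54.5]
56 L 13 x [-130.5 -114.9] y [37.8 41.8]
60 R 10 x [-129.8 -115.3] y [-60.5 -53.2]
60 L 19 x [-130.4 -115.4] y [38.6 51.1]
64 R 4 x [-133.5 -131.9] y [-58.7 -50.3]
64 L 11 x [-133.7 -116.4] y [39.  44.8]
68 R 10 x [-134.1 -117.9] y [-74.5 -52.2]
68 L 10 x [-135.1 -122.9] y [37.9 67.9]
72 R 33 x [-134.6 -110.4] y [-77.4 -42.8]
72 L 14 x [-134.8 -122.4] y [35.4 63.5]
76 R 56 x [-135.2 -109.6] y [-78.5 -45.2]
76 L 9 x [-134.8 -130.3] y [32.1 66.2]
80 R 50 x [-137.4 -109.6] y [-77.8 -32.2]
80 L 11 x [-135.8 -126.5] y [28.6 66.9]
84 R 34 x [-137.9 -110.3] y [-77.5 -23.3]
84 L 15 x [-138.4 -128. ] y [24.1 67.9]
88 R 39 x [-139.  -110.7] y [-76.7 -23.8]
88 L 18 x [-138.6 -128.3] y [23.  68.7]
92 R 41 x [-138.8 -110.8] y [-76.5 -25.1]
92 L 10 x [-138.3 -129.4] y [21.  65.9]
96 R 48 x [-138.3 -109.1] y [-75.6 -22.5]
96 L 11 x [-138.2 -127.9] y [20.5 68.3]
100 R 46 x [-137.8 -108.8] y [-75.1 -23.3]
100 L 16 x [-138.5 -123.7] y [20.3 65.3]
104 R 56 x [-139.6 -108.5] y [-75.3 -21.4]
104 L 9 x [-133.3 -125.4] y [55.8 66.3]
108 R 23 x [-138.8 -109.8] y [-72.4 -24.4]
```

```bash
python3 go.py; python3 -m inch '{"grip":[1,1],"xyz":[[0,0,-0.03],[0,0,-0.03]],"spin":[0,0]}'; python3 go.py;  python3 -m inch '{"grip":[1,1,1],"xyz":[[0,0,-0.03],[0,0,-0.03],[0,0,-0.03]],"spin":[0,0,0]}'; python3 go.py
```

```text
t 6.6667 jig xyz [-120.6   -3.6   10.4] ang 0.03 F jig [-15.4  -3.3  21.6] grip 1.0
time_s: 6.83
eef_pos: [0.4425, -0.0467, 0.0116]
eef_rot: [[-0.994, 0.107, -0.003], [0.107, 0.994, 0.001], [0.003, 0.0, -1.0]]
wrist_force: [-1.6, -0.2, -0.6]
grip_width: 1.003
grasp_force: 1.1
t 6.8333 jig xyz [-113.5   -3.7   11.6] ang -0.03 F jig [-1.6 -0.4 -0.6] grip 1.0
time_s: 7.08
eef_pos: [0.4446, -0.047, 0.0128]
eef_rot: [[-0.994, 0.107, -0.0], [0.107, 0.994, 0.0], [0.0, 0.0, -1.0]]
wrist_force: [-2.3, 0.4, -1.4]
grip_width: 0.996
grasp_force: 0.9
t 7.0833 jig xyz [-111.4   -3.7   12.8] ang -0.01 F jig [-2.4  0.1 -1.4] grip 1.0
```

It was stiction on the bed. 2 mm higher, the plate slides with about 2 N. I'll measure the plate now.

```bash
cat > edge.py <<'E'
from h import *
from go import RJ,tJ
w=grab('wrist')
g=cv2.cvtColor(w['img'],cv2.COLOR_RGB2HSV); E=[]
for u in range(70,440,5):
    col=g[230:330,u]; m=(col[:,1]<25)&(col[:,2]>180); r=np.where(m)[0]
    if len(r): E.append((RJ.T@(onz(w,u,230+r[0],.030)-tJ))*1e3)
E=np.array(E); k=np.polyfit(E[:,1],E[:,0],1)
for _ in range(4):
    ok=abs(np.polyval(k,E[:,1])-E[:,0])<1; k=np.polyfit(E[ok,1],E[ok,0],1) if ok.sum()>8 else k
print('near edge x at y0',k[1],'yaw',-k[0],'n',ok.sum(),'y range',E[ok,1].min(),E[ok,1].max())
def side(f):
  # side edges, white extents in rows
  for v in range(285,300,4):
    r=np.where((g[v,:,1]<25)&(g[v,:,2]>180))[0]; print(v,[np.round((RJ.T@(onz(f,u,v,.031)-tJ))*1e3,1)[:2] for u in(r.min(),r.max())])
side(w)
E
python3 edge.py
```

```text
near edge x at y0 -98.8415667686112 yaw -0.0017746689627347026 n 50 y range -93.62272067126703 86.15132979081955
285 [array([ -97.7, -112.2]), array([-97.2, 107.6])]
289 [array([-96.3, -93.1]), array([-95.9,  86.2])]
293 [array([-93.9, -93.6]), array([-93.6,  86.1])]
297 [array([-91.6, -93.6]), array([-91.3,  86.1])]
```

```bash
python3 -m inch '{"grip":[1,1,1,-1,-1,-1,-1,-1,-1,-1,-1,-1],"xyz":[[0.4,0,0],[0.4,0,-0.7],[0.4,0,-1.6],[0,-0.6,-1.8],[-0.5,-1.3,-1.8],[-1,-2,-1.8],[-1.5,-2.7,-1.8],[-1.83,-3.11,-1.8],[-1.83,-3.11,-1.8],[-1.83,-3.11,-1.3],[-1.83,-3.11,-0.8],[-1.83,-3.11,-0.5]],"spin":[0,0,0,0,0,0,0,0,0,0,0,0]}'; python3 -m inch '{"grip":[-1,-1],"xyz":[[0,0,0],[0,0,0]],"spin":[0,0]}' >/dev/null; python3 go.py " -38,-112,30,0" " -38,-104.5,30,0"
```

```text
time_s: 8.13
eef_pos: [0.5039, -0.1782, 0.0318]
eef_rot: [[-0.994, 0.107, -0.0], [0.107, 0.994, 0.0], [0.0, 0.0, -1.0]]
wrist_force: [-0.1, 0.2, -0.8]
grip_width: 0.0
grasp_force: 0.0
t 8.3 jig xyz [ -38.7 -127.7   32.6] ang -0.01 F jig [ 0.3 -0.2  0.1] grip -0.0
 -38,-112,30,0 [-0.017  0.393  0.066] spin -0.001
 -38,-104.5,30,0 [-0.017  0.581  0.066] spin -0.001
```

```bash
python3 -m inch '{"grip":[-1,-1,-1,-1,-1,-1,-1,-1,-1],"xyz":[[0,0.1,0.05],[0,0.2,0.05],[0,0.3,0.05],[0,0.38,0.05],[0,0.44,0.05],[0,0.5,0.05],[0,0.55,0.05],[0,0.58,0.05],[0,0.58,0.05]],"spin":[0,0,0,0,0,0,0,0,0]}'>/dev/null; python3 go.py
python3 - <<'E'
from h import *
from go import RJ,tJ
f=grab('side');grab('scene')
# left template corners by white segmentation
g=cv2.cvtColor(f['img'],cv2.COLOR_RGB2HSV); m=((g[...,1]<30)&(g[...,2]>170)).astype(np.uint8)
n,l,s,c=cv2.connectedComponentsWithStats(m)
i=[k for k in range(1,n) if 200<c[k][0]<320 and 175<c[k][1]<260]; i=max(i,key=lambda k:s[k][4])
ct=max(cv2.findContours((l==i).astype(np.uint8),cv2.RETR_EXTERNAL,cv2.CHAIN_APPROX_NONE)[0],key=len)
print(s[i],cv2.approxPolyDP(cv2.convexHull(ct),4,True)[:,0])
E
```

```text
t 9.05 jig xyz [ -38.3 -105.    31.2] ang 0.01 F jig [0.1 0.8 0.5] grip -0.0
[ 219  190   60   53 1676] [[266 190]
 [278 232]
 [252 242]
 [219 205]]
```

```bash
cat > side.py <<'E'
from h import *
from go import RJ,tJ
w=grab('wrist'); g=cv2.cvtColor(w['img'],cv2.COLOR_RGB2HSV); m=(g[...,1]<30)&(g[...,2]>165)
def P(x,y,z): return proj(w,RJ@[x/1e3,y/1e3,z/1e3]+tJ)
zt=lambda x:30+ (x+98)*.128
for x in (-95,-90,-85,-80,-75,-70,-65):
    a=P(x,-112,zt(x));b=P(x,-70,zt(x)); 
    vals=[]
    for y in np.arange(-112,-70,.5):
        u,v=np.round(P(x,y,zt(x))).astype(int)
        vals.append(m[v,u] if 0<=u<512 and 0<=v<384 else None)
    ys=[y for y,k in zip(np.arange(-112,-70,.5),vals) if k]
    print(x,np.round(a),np.round(b),'first white y',ys[0] if ys else None,len(ys))
us=[]
for y in np.arange(-85,-40,5):
    for x in np.arange(-115,-80,.5):
        u,v=np.round(P(x,y,30)).astype(int)
        if 0<=u<512 and 0<=v<384 and m[v,u]: us.append((y,x));break
print(us)
E
python3 side.py
```

```text
-95 [238. 135.] [328. 135.] first white y -93.5 47
-90 [238. 146.] [327. 146.] first white y -93.5 47
-85 [238. 157.] [327. 157.] first white y -78.0 16
-80 [238. 167.] [326. 167.] first white y -77.5 15
-75 [238. 178.] [326. 178.] first white y -77.0 14
-70 [238. 188.] [326. 188.] first white y -76.0 12
-65 [238. 199.] [325. 199.] first white y -77.5 15
[(np.int64(-85), np.float64(-99.0)), (np.int64(-80), np.float64(-99.0)), (np.int64(-75), np.float64(-98.5)), (np.int64(-70), np.float64(-98.5)), (np.int64(-65), np.float64(-98.5)), (np.int64(-60), np.float64(-99.0)), (np.int64(-55), np.float64(-99.0)), (np.int64(-50), np.float64(-99.0)), (np.int64(-45), np.float64(-99.0))]
```

```bash
python3 -m inch '{"grip":[-1,-1,-1,-1],"xyz":[[0,0.04,0.04],[0,0.08,0.04],[0,0.1,0.04],[0,0.1,0.04]],"spin":[0,0,0,0]}'>/dev/null; python3 go.py;python3 -m inch '{"grip":[-1,-1,-1,-1],"xyz":[[0,0.04,0],[0,0.08,0],[0,0.1,0],[0,0.1,0]],"spin":[0,0,0,0]}'>/dev/null; python3 go.py; python3 side.py | sed -n '1,2p;8p'
```

```text
t 9.5333 jig xyz [ -37.3 -102.6   30.4] ang 0.02 F jig [-0.6 -6.1  6.2] grip -0.01
t 9.8667 jig xyz [-36.8 -98.6  30.4] ang 0.01 F jig [-0.1 -4.6  4.8] grip -0.0
-95 [224. 132.] [315. 132.] first white y -89.0 38
-90 [224. 143.] [314. 143.] first white y -88.5 37
[(np.int64(-85), np.float64(-97.5)), (np.int64(-80), np.float64(-97.5)), (np.int64(-75), np.float64(-97.5)), (np.int64(-70), np.float64(-97.5)), (np.int64(-65), np.float64(-97.5)), (np.int64(-60), np.float64(-98.0)), (np.int64(-55), np.float64(-98.0)), (np.int64(-50), np.float64(-98.0)), (np.int64(-45), np.float64(-98.5))]
```

```bash
python3 -m inch '{"grip":[-1,-1,-1,1,1,1,1,1,1,1,1,1],"xyz":[[0,-0.4,0],[0,-0.4,-0.6],[0.3,-0.2,-1.4],[0.9,0.4,-1.4],[1.5,1,-1.4],[2.1,1.6,-1.4],[2.4,2.2,-1.3],[2.4,2.46,-1],[2.4,2.46,-0.5],[2.4,2.46,0],[2.4,2.46,0.45],[2.4,2.46,0.45]],"spin":[0,0,0,0,0,0,0,0,0,0,0,0]}'>/dev/null;  python3 -m inch '{"grip":[1,1],"xyz":[[0,0,0],[0,0,0]],"spin":[0,0]}' >/dev/null; python3 go.py " -112,0,12.5,0" " -108,0,12.5,0"; python3 edge.py
```

```text
t 11.0833 jig xyz [-134.     1.4   11.9] ang -0.03 F jig [-0.6 -0.2  0.3] grip 1.0
 -112,0,12.5,0 [-0.551 -0.036 -0.015] spin -0.005
 -108,0,12.5,0 [-0.651 -0.036 -0.015] spin -0.005
near edge x at y0 -99.7126509250199 yaw 0.01490506541610443 n 39 y range -45.24031372032527 50.240492372370504Traceback (most recent call last):
  File "edge.py", line 16, in <module>
    side(w)
    ~~~~^^^
  File "edge.py", line 15, in side
    r=np.where((g[v,:,1]<25)&(g[v,:,2]>180))[0]; print(v,[np.round((RJ.T@(onz(f,u,v,.031)-tJ))*1e3,1)[:2] for u in(r.min(),r.max())])
                                                                                                                   ~~~~~^^
    return umr_minimum(a, axis, None, out, keepdims, initial, where)
ValueError: zero-size array to reduction operation minimum which has no identity
```

```bash
sed -i 's/range(285,300,4)/range(291,300,4)/; s/^    r=np.where((g\[v/    r=np.where((g[v/' edge.py; python3 -m inch '{"grip":[1,1,1,1,1,1,1,1],"xyz":[[-0.15,0,-0.02],[-0.3,0,-0.02],[-0.4,0,-0.02],[-0.45,0,-0.02],[-0.5,0,-0.02],[-0.55,0,-0.02],[-0.58,0,-0.02],[-0.58,0,-0.02]],"spin":[0,0,0,0,0,0,0,0]}'>/dev/null; python3 go.py; python3 edge.py
```

```text
t 11.8 jig xyz [-111.7    1.5   12.2] ang -0.01 F jig [-0.9 -0.3  0.9] grip 1.01
near edge x at y0 -98.27388881339162 yaw 0.012332303253553153 n 6 y range -80.53453417948836 31.11389580384529
291 [array([-95.9, -87.7]), array([-95.7,  90.1])]
295 [array([-93.6, -87.6]), array([-93.3,  90. ])]
299 [array([-91.3, -87.6]), array([-91. ,  90.5])]
```

```bash
python3 -m inch '{"grip":[1,1,1,1,1,1],"xyz":[[-0.03,0,0],[-0.06,0,0],[-0.08,0,0],[-0.1,0,0],[-0.1,0,0],[-0.1,0,0]],"spin":[0,0,0,0,0,0]}'>/dev/null; python3 go.py
cat > flat.py <<'E'
from h import *
from go import RJ,tJ
f=grab('side'); a=grab('scene')
# depth-based plane of plate: sample grid in jig frame
import sys
for nm,f in(('side',f),('scene',a)):
    g=cv2.cvtColor(f['img'],cv2.COLOR_RGB2HSV);Q=[]
    for v in range(150,300):
        for u in range(180,370):
            if f['z_map'][v,u]>0 and g[v,u,1]<30 and g[v,u,2]>160:
                X=RJ.T@(dep(f,u,v)-tJ)*1e3
                if -110<X[0]<35 and abs(X[1])<100 and 20<X[2]<50: Q.append(X)
    Q=np.array(Q); A=np.c_[Q[:,0]+30,Q[:,1],np.ones(len(Q))]
    k=np.linalg.lstsq(A,Q[:,2],rcond=None)[0]
    print(nm,len(Q),'slope x,y',np.round(k[:2],4),'z@seat',round(k[2],1),'x range',np.round(np.percentile(Q[:,0],[.5,99.5]),1),'y',np.round(np.percentile(Q[:,1],[.5,99.5]),1))
E
python3 flat.py; python3 edge.py
```

```text
t 12.35 jig xyz [-105.2    1.3   12.6] ang -0.03 F jig [ 0.7  0.1 -0.3] grip 1.0
side 1873 slope x,y [-0.0027  0.0146] z@seat 30.5 x range [-94.3  34.1] y [-89.3  88.2]
scene 1548 slope x,y [0.0053 0.0008] z@seat 31.3 x range [-95.1  33.9] y [-89.5  46.3]
near edge x at y0 -92.86592924090586 yaw 0.0031136382056605742 n 48 y range -88.68351344342281 88.30458699178786
291 [array([-89.7, -88.7]), array([-89.5,  88. ])]
295 [array([-87.4, -88.7]), array([-87.2,  88. ])]
299 [array([-85. , -88.7]), array([-84.8,  88.5])]
```

The plate has dropped: it's flat (slope about 0, top about 30.5 mm) and the side edges are at ±88. I'll press at both holes with shut fingers and check the obstacles behind the jig.

```bash
python3 -m inch '{"grip":[1,1,1,-1,-1,-1,-1,-1,-1,-1,-1,-1],"xyz":[[0.4,0,0],[0.4,0,-0.7],[0.2,0,-1.4],[-0.6,0.3,-1.6],[-1.4,0.6,-1.6],[-2.2,0.92,-1.6],[-2.43,0.92,-1.5],[-2.43,0.92,-1.2],[-2.43,0.92,-0.9],[-2.43,0.92,-0.7],[-2.43,0.92,-0.6],[-2.43,0.92,-0.6]],"spin":[0,0,0,0,0,0,0,0,0,0,0,0]}'>/dev/null; python3 go.py; python3 -m inch '{"grip":[-1,-1,-1,-1,-1,-1],"xyz":[[0,0,0.05],[0,0,0.1],[0,0,0.15],[0,0,0.2],[0,0,0.24],[0,0,0.24]],"spin":[0,0,0,0,0,0]}'>/dev/null; python3 go.py
python3 - <<'E'
from h import *
from go import RJ,tJ
a=load('scene')
for u,v in((495,175),(495,200),(492,235),(480,210),(510,210),(535,240),(530,200),(552,150),(525,185),(580,265)): print((u,v),np.round(RJ.T@(dep(a,u*.64,v*.64)-tJ)*1e3))
E
```

```text
t 13.5 jig xyz [-11.2  38.1  35.2] ang -0.03 F jig [-0.3  0.7  1.2] grip -0.0
t 14.0 jig xyz [-9.5 38.2 30. ] ang -0.01 F jig [-6.   0.2 23. ] grip 0.0
(495, 175) [246.  78. 147.]
(495, 200) [229.  64. 110.]
(492, 235) [233.  62.  26.]
(480, 210) [230.  91.  73.]
(510, 210) [249.  42.  85.]
(535, 240) [245. -17.  49.]
(530, 200) [416.  76. -20.]
(552, 150) [259.  -9. 228.]
(525, 185) [408.  90.  18.]
(580, 265) [286. -96.   1.]
```

```bash
python3 -m inch '{"grip":[-1,-1,-1,-1,-1,-1,-1,-1,-1,-1],"xyz":[[0,0,-0.4],[0,-0.9,-0.4],[0,-1.9,-0.4],[0,-1.9,-0.3],[0,-1.9,-0.2],[0,-1.9,-0.15],[0,-1.9,-0.1],[0,-1.9,-0.05],[0,-1.9,0],[0,-1.9,0]],"spin":[0,0,0,0,0,0,0,0,0,0]}'>/dev/null; python3 go.py; python3 -m inch '{"grip":[-1,-1,-1,-1,-1],"xyz":[[0,0,-0.5],[0,0,-1.2],[0,0,-1.8],[0,0,-1.8],[0,0,-1.8]],"spin":[0,0,0,0,0]}'>/dev/null; python3 go.py " 103,60,90,0" " 103,60,37,0"; python3 flat.py
```

```text
t 14.8333 jig xyz [-10.4 -36.9  29.9] ang 0.12 F jig [-7.4 -1.3 29.4] grip 0.0
t 15.25 jig xyz [ -8.8 -36.6 100. ] ang 0.09 F jig [ 0.4  0.3 -0.3] grip 0.0
 103,60,90,0 [-2.798  2.412  0.259] spin 0.015
 103,60,37,0 [-2.793  2.412  1.584] spin 0.015
side 2032 slope x,y [-0.003   0.0106] z@seat 30.5 x range [-95.5  33.6] y [-88.7  89. ]
scene 2731 slope x,y [0.0016 0.0019] z@seat 31.5 x range [-94.9  33.7] y [-88.8  89.5]
```

Both sides bottom out at 30 mm, so the plate is seated. Next is the turn button. I'll go in behind it and compute the arc.

```bash
python3 -m inch '{"grip":[-1,-1,-1,-1,-1,-1,-1,-1,-1,-1,-1,-1],"xyz":[[-0.6,0.5,0],[-1.2,1,0],[-1.8,1.5,0],[-2.4,2,0],[-2.8,2.4,0],[-2.8,2.4,0.3],[-2.8,2.4,0.7],[-2.8,2.4,1.1],[-2.8,2.4,1.4],[-2.8,2.4,1.58],[-2.8,2.4,1.58],[-2.8,2.4,1.58]],"spin":[0,0,0,0,0,0,0,0,0,0,0,0]}'>/dev/null
cat > arc.py <<'E'
import sys
from go import *
st,R,p,ang=state(); print(np.round(p*1e3,1),'ang',ang,'F',np.round(RJ.T@st['wrist_force'],1))
for th in map(float,sys.argv[1:]):
    t=np.radians(th);r=58
    d=np.array([-np.sin(t),np.cos(t)]);m=np.array([-np.cos(t),-np.sin(t)])
    s=14+10.5*(abs(np.cos(t))+abs(np.sin(t)))
    X=np.array([65,0])+r*d-s*m
    D=R.T@(RJ@[X[0]/1e3,X[1]/1e3,.037]+tJ-st['eef_pos'])/.04
    print(th,np.round(X,1),np.round(D,2))
E
python3 arc.py -3 8 16 24 32 40 48 56 64 72 80 90
```

```text
[101.3  58.   34.6] ang -0.0309543917584989 F [-0.2 -0.7 -0.3]
-3.0 [93.  56.6] [ 0.21 -0.03 -0.06]
8.0 [82.5 61. ] [ 0.47  0.08 -0.06]
16.0 [75.  63.2] [ 0.66  0.13 -0.06]
24.0 [66.9 64.3] [ 0.86  0.16 -0.06]
32.0 [58.4 64.3] [ 1.07  0.16 -0.06]
40.0 [49.8 62.9] [ 1.29  0.12 -0.06]
48.0 [41.2 60.2] [ 1.5   0.06 -0.06]
56.0 [32.9 56.1] [ 1.71 -0.05 -0.06]
64.0 [25.2 50.6] [ 1.9  -0.18 -0.06]
72.0 [18.3 43.8] [ 2.08 -0.35 -0.06]
80.0 [12.4 35.8] [ 2.22 -0.55 -0.06]
90.0 [ 7.  24.5] [ 2.36 -0.84 -0.06]
```

```bash
python3 -m inch '{"grip":[-1,-1,-1,-1,-1,-1,-1,-1,-1,-1,-1,-1],"xyz":[[0.2,-0.03,-0.05],[0.33,0.03,-0.05],[0.47,0.08,-0.05],[0.57,0.11,-0.05],[0.66,0.13,-0.05],[0.76,0.15,-0.05],[0.86,0.16,-0.05],[0.96,0.16,-0.05],[1.07,0.16,-0.05],[1.18,0.14,-0.05],[1.29,0.12,-0.05],[1.29,0.12,-0.05]],"spin":[0,0,0,0,0,0,0,0,0,0,0,0]}'>/dev/null; python3 arc.py 40 44 48 52 56 60 64 68 72 76 80 84 88
```

```text
[48.9 62.9 37.3] ang -0.024671773816677955 F [0.1 0.2 0.2]
40.0 [49.8 62.9] [-0.02  0.    0.01]
44.0 [45.5 61.8] [ 0.08 -0.03  0.01]
48.0 [41.2 60.2] [ 0.19 -0.07  0.01]
52.0 [37.  58.4] [ 0.3  -0.11  0.01]
56.0 [32.9 56.1] [ 0.4  -0.17  0.01]
60.0 [28.9 53.5] [ 0.5  -0.23  0.01]
64.0 [25.2 50.6] [ 0.59 -0.31  0.01]
68.0 [21.6 47.4] [ 0.68 -0.39  0.01]
72.0 [18.3 43.8] [ 0.76 -0.48  0.01]
76.0 [15.2 40. ] [ 0.84 -0.57  0.01]
80.0 [12.4 35.8] [ 0.91 -0.68  0.01]
84.0 [10.  31.5] [ 0.97 -0.79  0.01]
88.0 [ 7.9 26.9] [ 1.02 -0.9   0.01]
```

```bash
python3 -m inch '{"grip":[-1,-1,-1,-1,-1,-1,-1,-1,-1,-1,-1,-1],"xyz":[[0.08,-0.03,0],[0.19,-0.07,0],[0.3,-0.11,0],[0.4,-0.17,0],[0.5,-0.23,0],[0.59,-0.31,0],[0.68,-0.39,0],[0.76,-0.48,0],[0.84,-0.57,0],[0.91,-0.68,0],[0.97,-0.79,0],[0.97,-0.79,0]],"spin":[0,0,0,0,0,0,0,0,0,0,0,0]}'>/dev/null; python3 arc.py 84 86 88 90
python3 - <<'E'
from h import *
from go import RJ,tJ
a=grab('scene');b=grab('side')
im=np.hstack([cv2.resize(f['img'][y0:y0+100,x0:x0+100],(400,400),interpolation=cv2.INTER_CUBIC) for f,x0,y0 in((a,240,165),(b,255,165))])
cv2.imwrite('pics/k.png',im[:,:,::-1])
for nm,f,o in(('a',a,(240,165)),('b',b,(255,165))):
    print(nm,[np.round((proj(f,RJ@X+tJ)-o)*4) for X in((.065,0,.044),(-.015,0,.044),(-.015,.014,.044),(-.015,-.014,.044))])
E
```

```text
[10.8 30.4 37.6] ang -0.04708945299444167 F [-1.3 -1.3  1.8]
84.0 [10.  31.5] [0.02 0.03 0.01]
86.0 [ 8.9 29.2] [ 0.05 -0.03  0.01]
88.0 [ 7.9 26.9] [ 0.07 -0.09  0.01]
90.0 [ 7.  24.5] [ 0.1  -0.15  0.01]
a [array([248., 106.]), array([176., 185.]), array([157., 174.]), array([195., 196.])]
b [array([197., 144.]), array([ 65., 170.]), array([ 54., 159.]), array([ 77., 180.])]
```

View pics/k.png

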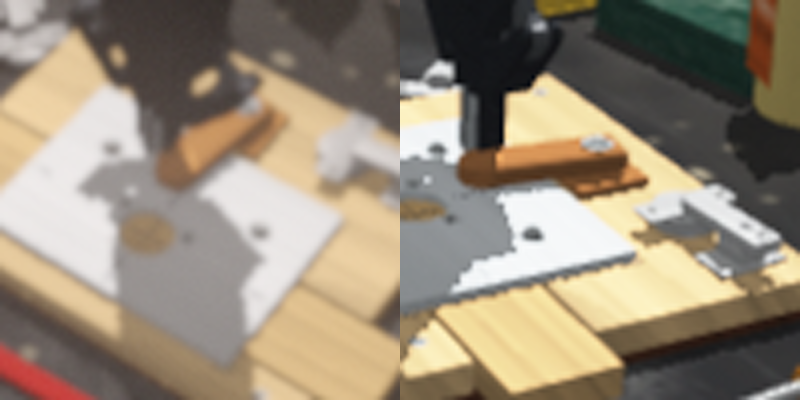

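The button is nearly across, with its tip at k(172,170) and k(462,163), a few degrees short of 90°. Both pins show dark in the holes. I'll finish the push.

```bash
python3 -m inch '{"grip":[-1,-1,-1,-1,-1],"xyz":[[0.03,-0.04,0],[0.06,-0.08,0],[0.08,-0.12,0],[0.1,-0.15,0],[0.1,-0.15,0]],"spin":[0,0,0,0,0]}'>/dev/null; python3 go.py
cat > btn.py <<'E'
from h import *
from go import RJ,tJ
for n in('side','scene'):
    f=grab(n);g=cv2.cvtColor(f['img'],cv2.COLOR_RGB2HSV);Q=[]
    for v in range(150,270):
        for u in range(200,370):
            h,s,V=g[v,u]
            if f['z_map'][v,u]>0 and s>110 and h<20:
                X=RJ.T@(dep(f,u,v)-tJ)*1e3
                if 41<X[2]<48 and -30<X[0]<90 and abs(X[1])<60: Q.append(X)
    Q=np.array(Q); 
    L=[]
    for x in range(-15,50,6):
        q=Q[abs(Q[:,0]-x)<3]
        if len(q)>3: L.append((x,(q[:,1].min()+q[:,1].max())/2,q[:,1].max()-q[:,1].min()))
    L=np.array(L); k=np.polyfit(L[1:,0],L[1:,1],1); print(n,len(Q),'slope deg',np.degrees(np.arctan(-k[0])),'y@pivot',np.polyval(k,65),'xmin',Q[:,0].min()); print(np.round(L,1).tolist())
E
python3 btn.py
```

```text
t 18.8667 jig xyz [ 7.7 25.3 37.5] ang -0.02 F jig [0.1 1.1 2. ] grip -0.0
side 213 slope deg 2.548266654999483 y@pivot -1.3944157120171428 xmin -14.920946391410931
[[-15.0, 0.3, 9.6], [-9.0, 1.9, 21.8], [-3.0, 2.8, 24.5], [3.0, 0.7, 23.8], [9.0, 1.5, 20.9], [15.0, -0.0, 20.3], [21.0, 0.3, 21.9], [27.0, -0.4, 20.1], [33.0, -0.5, 20.5], [39.0, 0.9, 21.8], [45.0, -0.2, 25.4]]
scene 173 slope deg 6.938297375887501 y@pivot -5.215593993173302 xmin -12.131658719350249
[[-9.0, 2.7, 14.0], [-3.0, 0.9, 18.3], [3.0, 0.8, 18.3], [9.0, 1.9, 21.9], [15.0, 2.3, 21.8], [21.0, 3.4, 26.0], [27.0, 0.9, 17.6], [33.0, -0.4, 21.2], [39.0, -3.0, 15.4], [45.0, -5.7, 12.9]]
```

```bash
python3 -m inch '{"grip":[-1,-1,-1,-1,-1,-1,-1,-1,-1,-1],"xyz":[[0,-0.03,0],[0,-0.04,0],[0,-0.04,0],[0,0.4,0],[0,0.8,0],[0,1,-0.5],[0,1.5,-1.4],[0,2.3,-2.2],[0,3.1,-2.6],[0,4,-2.6]],"spin":[0,0,0,0,0,0,0,0,0,0]}'>/dev/null; python3 go.py; python3 btn.py; python3 flat.py
python3 - <<'E'
from h import *
a=load('scene');b=load('side')
im=np.hstack([cv2.resize(f['img'][y0:y0+130,x0:x0+130],(400,400),interpolation=cv2.INTER_CUBIC) for f,x0,y0 in((a,220,160),(b,220,160))])
cv2.imwrite('pics/l.png',im[:,:,::-1])
E
```

```text
t 19.8 jig xyz [ 10.5 186.7 146.4] ang -0.1 F jig [1.9 0.4 0.5] grip 0.0
side 203 slope deg 2.1496970588304984 y@pivot -1.11521135306128 xmin -15.48786519393219
[[-15.0, 0.8, 9.3], [-9.0, 3.2, 17.6], [-3.0, 2.4, 20.9], [3.0, 0.0, 21.6], [9.0, -0.8, 18.2], [15.0, 0.8, 19.4], [21.0, -0.1, 24.8], [27.0, -1.1, 21.3], [33.0, 1.8, 20.7], [39.0, 0.7, 22.4], [45.0, -0.4, 21.9]]
scene 194 slope deg 2.3855451959733682 y@pivot 0.08723058514403981 xmin -13.241559697993319
[[-9.0, 2.7, 17.1], [-3.0, 3.1, 18.5], [3.0, 2.3, 19.5], [9.0, 2.4, 18.6], [15.0, 1.9, 16.5], [21.0, 2.0, 21.1], [27.0, 2.4, 21.2], [33.0, 1.6, 24.2], [39.0, 0.7, 23.0], [45.0, 0.9, 23.3]]
side 2013 slope x,y [-0.0017  0.013 ] z@seat 30.5 x range [-95.4  33.4] y [-89.   88.8]
scene 2739 slope x,y [0.0021 0.0025] z@seat 31.5 x range [-94.9  33.4] y [-89.3  89.2]
```

View pics/l.png

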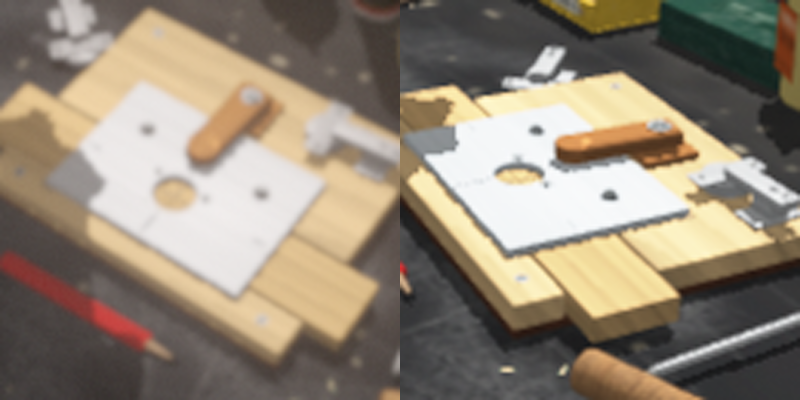

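The final view shows the template flat, with the pins in its holes at l(148,130) and l(262,193). The button points straight across it from l(252,97) to l(202,155), within about 2°. The other items haven't moved and the arm is clear.

```bash
python3 -m inch '{"grip":[-1,-1],"xyz":[[0,0,0],[0,0,0]],"spin":[0,0]}' >/dev/null; python3 -c "from plant import robot;print(robot.sign_off())"
```

```text
the job is handed in; nothing more can be done
None
```

The template is seated flat over both pins, the turn button points straight across it to within about 2°, and the job was handed in at about 20 s with the arm clear.

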